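Set a sign blank overhanging the engraver's bed and swing the hold-down across

ROBOT

A 7-joint arm with a two-finger parallel gripper is mounted at the origin on the work surface. World frame = base frame: x ahead of the robot, y to its left, z up, the work surface at z = 0. Lengths are in m, angles in rad, forces in N, time in s.
With the tool pointing down it reaches from about 0.35 to 0.9 m from the base axis. Payload 8.1 kg.
Tool frame: the origin (TCP) lies midway between the tips of the shut fingers; the grasp point (between the pads) lies arm.tcp_to_grasp behind it (arm.tcp_to_grasp is the distance from the TCP to the grasp point, in m); z points along the fingers, y is the line along which they close (so a half turn about z gives the same grasp; the last joint's range is limited). The gripper opens to 92 mm and grips with 3 to 60 N. Pads are 19 mm wide; open, the fingers measure 130 mm over their backs; the gripper's body (75 mm by 190 mm) begins 47 mm behind the grasp point.
Start: joints at [-1.209, 0.434, 0.025, 1.573, -0.012, 1.134, -0.075], TCP at [0.28, 0.559, 0.227] pointing down, gripper open.
Joint ranges: [-2.62, 2.62], [-0.44, 2.09], [-1.27, 1.32], [0.08, 2.57], [-1.32, 4.46], [0.12, 2], [-2.74, 2.74]. Speed limits (rad/s): [2.22, 2.22, 3.01, 3.01, 3.14, 3.14, 3.14].

INTERFACE

Orientations are given as a rotation vector (axis times angle).
In Python, from cell import observe, get_image, arm gives the robot as it stands. The module is installed in compiled form; this text tells all that it offers.
- The arm moves only by the tool drive_tool, never from a script. Its argument "steps" is a list of rows, each a list of 5 numbers: the closure, from 0 (fully open) to 1 (shut), then the shift along the world's x, y, z in mm, then the turn about the world's z in rad. In form: [[hand, x, y, z, roll], ...]. A call has 1 to 20 rows; each row shifts and turns the commanded pose from where the row before left it; what a row does not reach is not made up. A row lasts 1/12 s, in which the tool goes at most 41.7 mm and 7.16 degrees, less where a joint would pass 70% of its speed; a pose out of reach is approached as far as the arm can. A call with a gripper value outside its range is refused whole. The fingers move at their own pace and stop on an object; "grip_force" is the grip in N (left out, the last holds). Time passes only in rows, so rows that do not move let the fingers close. It gives the time, the measured TCP pose, the force, the opening and the grip force at its end, in the units of the state.
- observe(): the state, without advancing time (a new reading comes with each control period).
- get_image(name): name is "side" or "top" or "wrist"; returns a dict with "image" (480x640x3 uint8, red, green, blue), "vfov" (degrees; the focal length in pixels is half the picture's height over the tangent of half this angle, whatever the lens; pixels are square), "cx", "cy" (the principal point, pixels), "xyz" and "attitude" of the camera in the world. Camera axes: x right, y down, z forward; pixel columns grow to the right and rows downward; lengths in m; the calibration is good to about 2 mm. A picture is of the moment at which its call begins. There is no depth.
- arm.sign_off(): hands the job in; it is judged then, once.
The state is a dict: "clock": time; "joints": joint angles; "dq": joint speeds; "joint_efforts": joint torques, N m; "position": TCP position; "ee_rot": TCP orientation; "force": force on the tool from outside, world axes, zero at the start; "ft_torque": the same for the moment, N m; "width": opening from 0.0 (shut) to 1.0 (fully open); "gripper_force": force on a finger pad.
Only numpy, scipy, OpenCV 4.12 (cv2) and the standard library are available. Lean on these libraries where they do the work, as an engineer would, in place of code of your own. Each camera call takes 0.05 s, during which the arm holds its last target. There are 200 camera calls.

TASK

Slide the flat aluminium sign blank along the engraver's raised bed, away from the robot, until 30 mm of it sticks out over the bed's far edge (the line scored across the blank is then right above that edge) and it sits square to the edge. Then push the hold-down arm's black knob around until the arm lies fully across the bed with the knob over the blank, and come clear. Only push with the fingertips: do not lift or tip the blank, and leave everything else where it is.

Things in the scene. Friction and masses are not known exactly. Their poses are not given: they have to be found in the camera images.
- bed: engraver's work bed, a fixed dark steel plate on a cream base, 260 mm (its x) x 320 mm (its y), top 45 mm above the table. Origin: centre of its underside, on the table. Its x axis points away from the robot (turned up to about 20 degrees either way), so its far edge is the line x = +0.130 in its frame; y to the left, z up. The hold-down arm's pivot stands at x = 0.080, y = 0.130 in its frame. Dark slots across the top are only drawn and do not catch.
- blank: loose flat aluminium plate, 120 mm (its x) x 100 mm (its y) x 6 mm thick, about 0.2 kg, lying on the bed, turned up to about 17 degrees to it and not yet overhanging. Origin: centre of its underside; x points towards the far edge, z up. A thin dark line is scored across its top at x = +0.030, 30 mm from its far end. When 30 mm overhang, its origin is at x = +0.100 in the bed's frame.
- clamp (a joint): hold-down arm, a steel bar swinging level about an upright pivot on the bed's left side. 0: it points back along the bed's -x; it grows anticlockwise seen from above, rad; at 1.571 (its stop) it lies fully across the bed, along -y. It starts between 0 and 0.2. Stiff hinge: about 1 N at the knob moves it and it stays where left. The bar is 18 mm wide, from 10 to 20 mm above the bed's top (foot under its end 8 mm), so it passes over the blank.
- clamp_knob (a point): half-way up the upright black knob near the bar's free end, 115 mm from the pivot: a post 16 mm across, from 20 to 58 mm above the bed's top; the point is 39 mm above the bed's top. The bar goes on 10 mm beyond the knob's axis.
- collet: brass collet, round, 24 mm across, 40 mm tall, standing on the bed's right part (bed y about -0.125). Origin: centre of its underside. Leave alone.
- pen: white and grey pen, 138 mm long, 12 mm thick, lying on the bed along its right side (bed y about -0.135). Origin: centre of its underside. Leave alone.
- oil: clear bottle with a black cap, 50 mm across, 120 mm tall, on the table right of the bed. Origin: centre of its underside. Leave alone.
- driver: screwdriver lying on the table left of the bed. Origin: centre of its underside. Leave alone.
- brush: brush lying on the table left of the bed. Origin: centre of its underside. Leave alone.
- mug: white mug with a handle, 80 mm across, 90 mm tall, on the table right of the bed, beyond the bottle. Origin: centre of its underside. Leave alone.
Things that resemble listed ones, but are neither listed nor needed, are in the scene too. There is more than one size of the blank; the job needs the largest.

How it is judged:
By the outcome, as a careful person would: the job done as asked, in the order asked, and still so for the second after the job is handed in, with the robot touching nothing.
It also fails if it takes over 58 s, if anything falls off the work surface, if the arm or the gripper's body presses on something with over 40 N, if the wrist force passes 120 N, or if a joint passes its speed limit or range.

## Working session

There is one attempt and no reset: what is moved stays moved. The work goes in short steps, Python scripts to look and compute and a tool call to move; the robot and the scene stay as the last step left them, time stands still between calls to the robot, and variables do not carry over. Pictures are saved under pics/ and viewed, at most 10 in all, crops included, and the job is handed in when it is done.

Besides the shell and the picture viewer there is one more tool, called after "Request:" by a JSON object that holds its "name" and its "arguments". drive_tool: Moves the arm, as the interface text tells. Its arguments: {"type":"object","properties":{"steps":{"type":"array"},"grip_force":{"type":"number"}},"required":["steps"]}

```bash
mkdir -p pics; cat > h.py <<'E'
import numpy as np, cv2
from scipy.spatial.transform import Rotation as R
from cell import observe, get_image, arm
def grab(n,f=None):
    d=get_image(n)
    if f: cv2.imwrite('pics/'+f,d['image'][:,:,::-1])
    return d
def rot(a):
    a=np.array(a,float)
    return a if a.shape==(3,3) else (R.from_rotvec(a).as_matrix() if a.size==3 else R.from_quat(a).as_matrix())
def ray(d,uv,z):
    f=240/np.tan(np.radians(d['vfov'])/2)
    uv=np.atleast_2d(uv).astype(float)
    c=np.c_[(uv[:,0]-d['cx'])/f,(uv[:,1]-d['cy'])/f,np.ones(len(uv))]@rot(d['attitude']).T
    o=np.array(d['xyz']); return o+c*((z-o[2])/c[:,2])[:,None]
def proj(d,p):
    f=240/np.tan(np.radians(d['vfov'])/2)
    c=(np.atleast_2d(p)-np.array(d['xyz']))@rot(d['attitude'])
    return np.c_[d['cx']+f*c[:,0]/c[:,2],d['cy']+f*c[:,1]/c[:,2]]
E
python3 - <<'E'
from h import *
for n in('top','side'):
    d=grab(n,n+'0.png'); print(n,d['vfov'],d['cx'],d['cy'],d['xyz'],d['attitude'])
print(observe()); print(arm.tcp_to_grasp)
E
```

```text
top 42.70715535991597 310.00035534587084 246.78928007779345 [0.32800172 0.02533457 1.62779073] [-2.12135218  2.16115427 -0.14368035]
side 49.01865617283814 323.51158897279936 248.1208003701885 [ 0.50025272 -0.9693127   0.76093704] [-2.17699483  0.0611514  -0.02934258]
{'clock': 0.1, 'joints': array([-1.20862234,  0.43516474,  0.02495963,  1.57400958, -0.01158649,
        1.13400591, -0.07510815]), 'dq': array([ 0.00269109, -0.00095014, -0.00105146, -0.00431142, -0.00142836,
       -0.00078845, -0.00028178]), 'joint_efforts': array([ 2.37095905e-03, -6.69123244e+01,  9.87317674e-01, -3.15146613e+01,
       -6.06912095e-02,  3.74384795e-02,  4.53059431e-05]), 'position': array([0.27997421, 0.55826363, 0.22601485]), 'ee_rot': array([-7.23556928e-01, -3.05693114e+00,  2.24511061e-03]), 'force': array([0.08510947, 0.64375153, 0.19261709]), 'ft_torque': array([ 0.02323809, -0.01373441, -0.02270138]), 'gripper_force': 0.0, 'width': 1.002962387634086}
0.0188
```

View pics/top0.png

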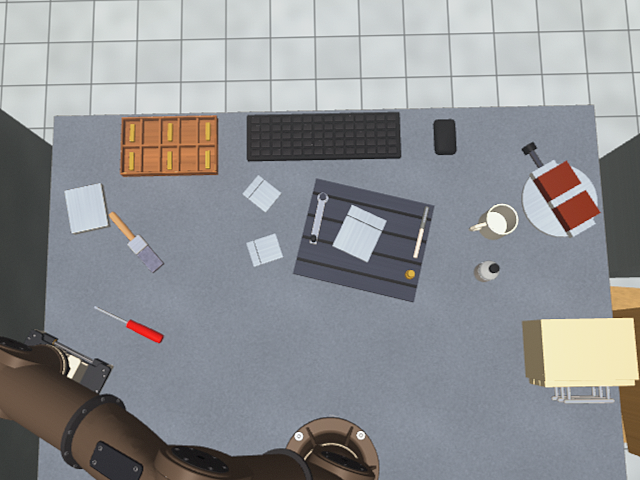

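View pics/side0.png

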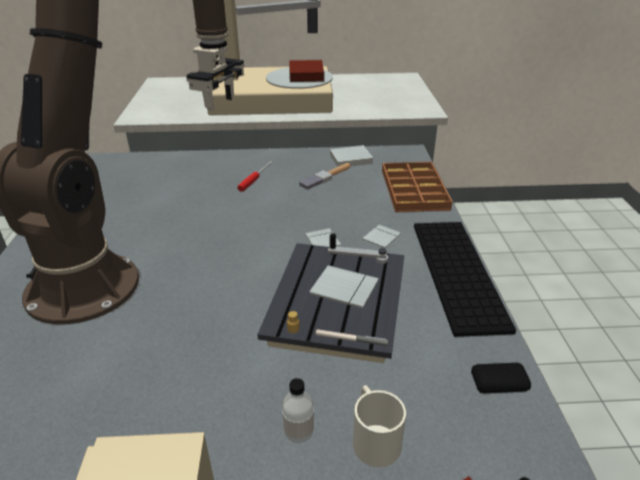

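The top view shows these blank-like plates:
- (262,193) and (265,250): small scored plates on the table.
- (86,208): an unscored pad on the table.
- (360,233): a larger scored plate on the bed, which is my choice. Its scored line is on the far side.

The bed corners are near (317,180), (434,206), (414,301) and (293,273). The knob is near (313,239) and the pivot near (322,198).

```bash
cat > m.py <<'E'
from h import *
def quad(mask,uv=None):
    cs,_=cv2.findContours(mask.astype(np.uint8),cv2.RETR_EXTERNAL,cv2.CHAIN_APPROX_NONE)
    c=[k for k in cs if uv is None or cv2.pointPolygonTest(k,uv,False)>=0]
    return max(c,key=cv2.contourArea)
def bedpose(d):
    im=d['image'].astype(int)
    box=np.zeros((480,640),bool); box[170:312,283:445]=1
    g=(im.max(2)<85)&box
    g=cv2.morphologyEx(g.astype(np.uint8),cv2.MORPH_CLOSE,np.ones((7,7)))
    P=ray(d,quad(g)[:,0],.045)[:,:2]
    return cv2.minAreaRect((P*1000).astype(np.float32))
def blank(d,uv):
    im=d['image'].astype(int)
    g=(im.min(2)>140)
    g=cv2.morphologyEx(g.astype(np.uint8),cv2.MORPH_CLOSE,np.ones((5,5)))
    P=ray(d,quad(g,uv)[:,0],.051)[:,:2]
    return cv2.minAreaRect((P*1000).astype(np.float32))
E
python3 - <<'E'
from m import *
d=grab('top'); im=d['image']
print('bed',bedpose(d)); print('blank',blank(d,(355,240)))
print(cv2.boxPoints(bedpose(d)),cv2.boxPoints(blank(d,(355,240))))
print(ray(d,[313,239],.103),ray(d,[322,198],.08))
c=im[170:310,280:450]; cv2.imwrite('pics/c0.png',cv2.resize(c,None,fx=4,fy=4,interpolation=cv2.INTER_CUBIC)[:,:,::-1])
E
```

```text
bed ((561.1260986328125, -196.755126953125), (128.0153045654297, 110.22557830810547), 69.76468658447266)
blank ((591.892578125, -88.38838958740234), (101.01301574707031, 120.74295043945312), 63.51152420043945)
[[ 487.27612 -237.75   ]
 [ 590.6986  -275.87445]
 [ 634.9761  -155.76025]
 [ 531.5536  -117.6358 ]] [[ 515.33185  -106.66618 ]
 [ 623.3997   -160.51968 ]
 [ 668.4533    -70.110596]
 [ 560.38544   -16.257095]]
[[0.56998338 0.03186111 0.103     ]] [[0.6801434  0.00679701 0.08      ]]
```

View pics/c0.png

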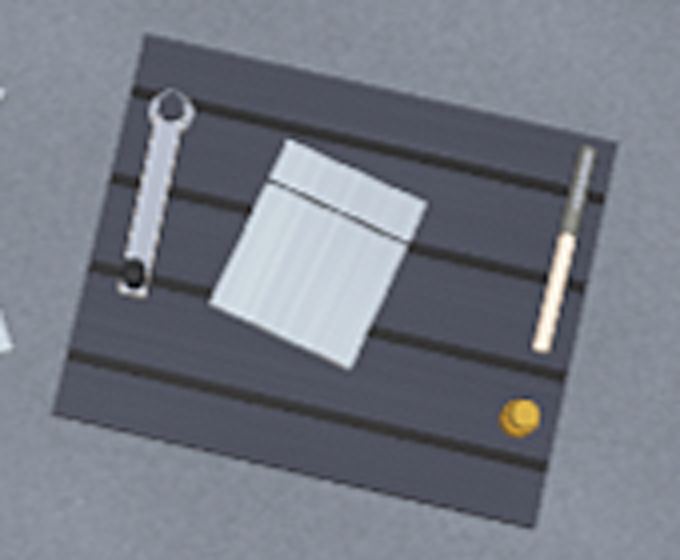

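The crop confirms the blank: a scored plate of 101 x 121 mm on the bed, with its line towards the far edge. Next I'll fix the bed mask.

```bash
sed -i 's/<85)/<108)/; s/np.ones((7,7))/np.ones((9,9))/' m.py
python3 - <<'E'
from m import *
d=grab('top'); im=d['image']
print(im[290,350],im[310,350],im[200,350])
b=bedpose(d); print('bed',b,cv2.boxPoints(b))
P=ray(d,np.array([[146,36],[617,143],[535,527],[53,412]])/4.+[280,170],.045)[:,:2]*1000   # corners seen in crop
print(P,P.mean(0),[np.linalg.norm(P[i]-P[i-1]) for i in range(4)])
E
```

```text
[131 136 148] [137 144 155] [55 55 59]
bed ((576.2464599609375, -99.96270751953125), (317.5841369628906, 260.29559326171875), 75.43985748291016) [[ 410.35873  -220.9364  ]
 [ 662.2948   -286.37372 ]
 [ 742.13416    21.010986]
 [ 490.19812    86.4483  ]]
[[ 739.83094794   19.88030885]
 [ 661.2869809  -287.72392226]
 [ 411.06040071 -223.46729953]
 [ 491.036171     84.90525377]] [ 575.80362514 -101.60141479] [np.float64(257.15187047795257), np.float64(317.4736489111461), np.float64(258.3452244575117), np.float64(318.57456812917843)]
```

The bed centre is at about (576, -100.5) mm with a yaw of -14.5°, and its sides measure 317 x 260. The pivot prediction of (686, 5) matches the measured (680, 7). In the bed frame the blank is at (12.5, 15.6), turned -12°. So I'll go behind it with the fingers half shut and parallel to the bed's y axis.

Request:
{"name": "drive_tool", "arguments": {"steps": [[0.5,11,-31,0,0.0105],[0.5,11,-31,0,0.0105],[0.5,11,-31,0,0.0105],[0.5,11,-31,0,0.0105],[0.5,11,-31,0,0.0105],[0.5,11,-31,0,0.0105],[0.5,11,-31,0,0.0105],[0.5,11,-31,0,0.0105],[0.5,11,-31,0,0.0105],[0.5,11,-31,0,0.0105],[0.5,11,-31,0,0.0105],[0.5,11,-31,0,0.0105],[0.5,11,-31,0,0.0105],[0.5,11,-31,0,0.0105],[0.5,11,-31,0,0.0105],[0.5,11,-31,0,0.0105],[0.5,11,-31,0,0.0105],[0.5,11,-31,0,0.0105],[0.5,11,-31,0,0.0105],[0.5,11,-31,0,0.0105]]}}

```text
clock: 1.87
position: [0.5004, -0.0629, 0.2268]
ee_rot: [0.398, 3.116, 0.0]
force: [0.4, 0.4, -0.2]
width: 0.501
gripper_force: 0.0
```

Request:
{"name": "drive_tool", "arguments": {"steps": [[0.5,-1,-3,-30,0],[0.5,0,0,-30,0],[0.5,0,0,-30,0],[0.5,0,0,-30,0],[0.5,0,0,-30,0],[0.5,0,0,-10,0],[0.5,0,0,-10,0],[0.5,0,0,-3,0],[0.5,0,0,-3,0],[0.5,0,0,0,0],[0.5,0,0,0,0]]}}

```text
clock: 2.78
position: [0.5, -0.0643, 0.0518]
ee_rot: [0.399, 3.114, 0.001]
force: [0.1, -0.5, 0.1]
width: 0.501
gripper_force: 0.0
```

```bash
python3 - <<'E'
from h import *
d=grab('side'); c=d['image'][180:380,220:460]; cv2.imwrite('pics/s1.png',cv2.resize(c,None,fx=3,fy=3)[:,:,::-1])
s=observe();print(s['position'],s['force'])
E
```

```text
[ 0.49998954 -0.06429717  0.05175707] [ 0.18935545 -0.35175944 -0.17793568]
```

View pics/s1.png

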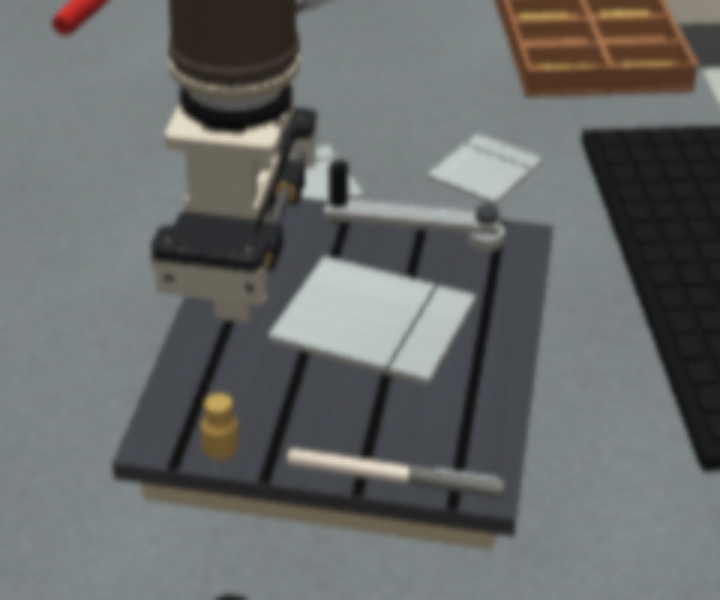

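The fingers stand behind the blank's near edge and clear of the collet. I'll lower 4 mm, then push along the bed's x axis.

Request:
{"name": "drive_tool", "arguments": {"steps": [[0.5,0,0,-2,0],[0.5,0,0,-2,0],[0.5,0,0,0,0],[0.5,4.84,-1.25,0,0],[0.5,4.84,-1.25,0,0],[0.5,4.84,-1.25,0,0],[0.5,4.84,-1.25,0,0],[0.5,4.84,-1.25,0,0],[0.5,4.84,-1.25,0,0],[0.5,4.84,-1.25,0,0],[0.5,4.84,-1.25,0,0],[0.5,4.84,-1.25,0,0],[0.5,4.84,-1.25,0,0],[0.5,4.84,-1.25,0,0],[0.5,0,0,0,0]]}}

```text
clock: 4.08
position: [0.5539, -0.0783, 0.0469]
ee_rot: [0.399, 3.115, -0.0]
force: [0.1, -0.4, 0.2]
width: 0.5
gripper_force: 0.0
```

Request:
{"name": "drive_tool", "arguments": {"steps": [[0.5,4.84,-1.25,0,0],[0.5,4.84,-1.25,0,0],[0.5,4.84,-1.25,0,0],[0.5,4.84,-1.25,0,0],[0.5,4.84,-1.25,0,0],[0.5,4.84,-1.25,0,0],[0.5,4.84,-1.25,0,0],[0.5,4.84,-1.25,0,0],[0.5,4.84,-1.25,0,0],[0.5,0,0,0,0],[0.5,0,0,0,0]]}}

```text
clock: 5.0
position: [0.5966, -0.0895, 0.0468]
ee_rot: [0.399, 3.115, -0.0]
force: [0.3, 0.0, -0.2]
width: 0.5
gripper_force: 0.0
```

```bash
python3 - <<'E'
from h import *
d=grab('side'); c=d['image'][180:380,220:460]; cv2.imwrite('pics/s2.png',cv2.resize(c,None,fx=3,fy=3)[:,:,::-1])
d=grab('top','t2.png')
s=observe();print(s['position'],s['force'])
E
```

```text
[ 0.59609895 -0.08934762  0.04681359] [ 0.05361964  0.52011759 -0.08287795]
```

View pics/s2.png

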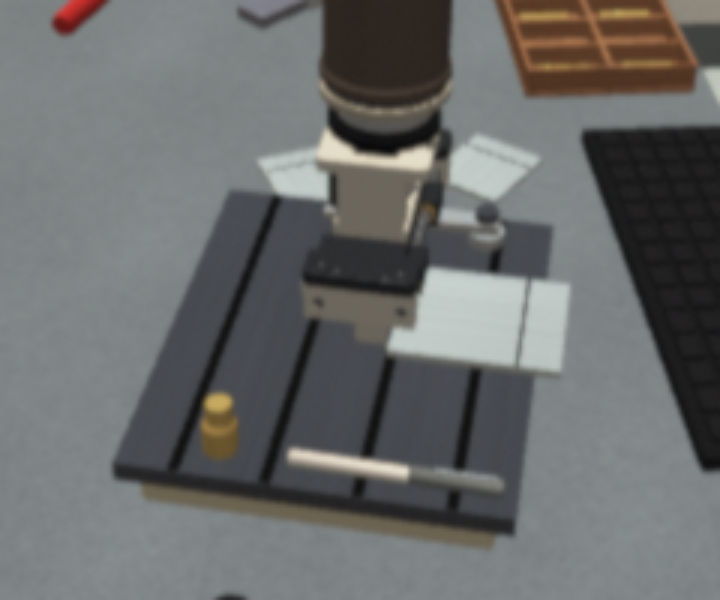

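View pics/t2.png

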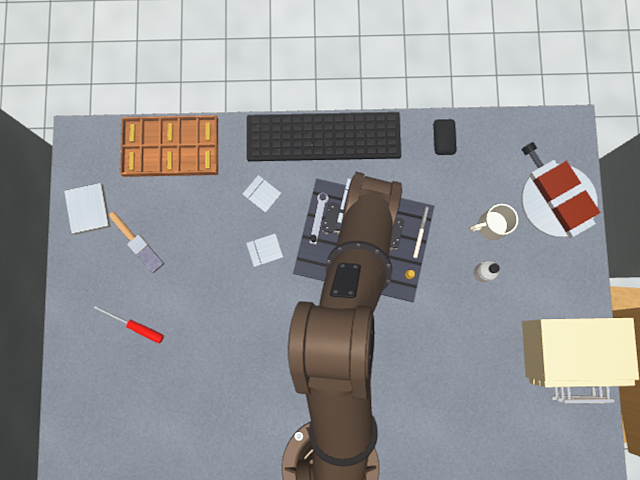

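The side view shows the blank nearly square with part of it past the far edge. The scored line runs (529,278) to (518,368), and the far corners are (571,283) and (562,373), all in crop pixels. I'll convert these to the bed frame.

```bash
cat >> h.py <<'E'
t=np.radians(-14.5); C=np.array([576,-100.5]); M=np.array([[np.cos(t),-np.sin(t)],[np.sin(t),np.cos(t)]])
def tobed(p): return (np.atleast_2d(p)[:,:2]*1000-C)@M
E
python3 - <<'E'
from h import *
d=grab('side'); o=np.array([220,180])
px=lambda a: np.array(a)/3.+o
print('line',tobed(ray(d,px([[529,278],[518,368]]),.051)).round(1))
print('far',tobed(ray(d,px([[571,282],[562,372]]),.051)).round(1))
print('bedfar',tobed(ray(d,px([[553,226],[514,532]]),.045)).round(1))
print('bednear',tobed(ray(d,px([[232,192],[115,465]]),.045)).round(1))
print('tool',tobed(observe()['position']))
E
```

```text
line [[118.8  80. ]
 [120.1 -23.1]]
far [[149.5  81.1]
 [149.9 -21.5]]
bedfar [[ 131.3  158.3]
 [ 131.3 -169.8]]
bednear [[-125.3  155.5]
 [-125.4 -161.6]]
tool [[16.57356375 15.84092037]]
```

Request:
{"name": "drive_tool", "arguments": {"steps": [[0.5,2.9,-0.75,0,0],[0.5,2.9,-0.75,0,0],[0.5,2.9,-0.75,0,0],[0.5,0,0,0,0],[0.5,0,0,0,0],[0.5,-10,2.5,0,0],[0.5,-20,5,0,0],[0.5,-30,8,10,0],[0.5,-20,10,30,0],[0.5,-20,20,30,0],[0.5,-10,30,20,0],[0.5,-10,35,0,0],[0.5,0,40,0,0],[0.5,0,40,0,0],[0.5,0,40,0,0],[0.5,0,40,0,0]]}}

```text
clock: 6.48
position: [0.4847, 0.181, 0.1373]
ee_rot: [0.4, 3.115, 0.002]
force: [0.4, -0.2, -0.2]
width: 0.497
gripper_force: 0.0
```

```bash
python3 - <<'E'
from m import *
print(observe()['position'])
d=grab('top'); im=d['image']; c=im[160:310,280:450]; cv2.imwrite('pics/t3.png',cv2.resize(c,None,fx=4,fy=4,interpolation=cv2.INTER_CUBIC)[:,:,::-1])
b=bedpose(d); print('bed',b)
q=blank(d,tuple(map(float,proj(d,np.r_[(M@[80,30]+C)/1000,.051])[0]))); print('blank',q); print(tobed(cv2.boxPoints(q)/1000).round(1), tobed(np.array([q[0]])/1000))
E
```

```text
[0.48470821 0.18098704 0.13727344]
bed ((553.197998046875, -77.07373046875), (350.3767395019531, 314.5318603515625), 75.47441101074219)
blank ((609.42333984375, 23.51434326171875), (1761.4534912109375, 1271.4569091796875), 88.58377075195312)
[[-418.5 -873.3]
 [ 819.9 -585.5]
 [ 421.2 1130.2]
 [-817.3  842.4]] [[  1.30801583 128.43272977]]
```

View pics/t3.png

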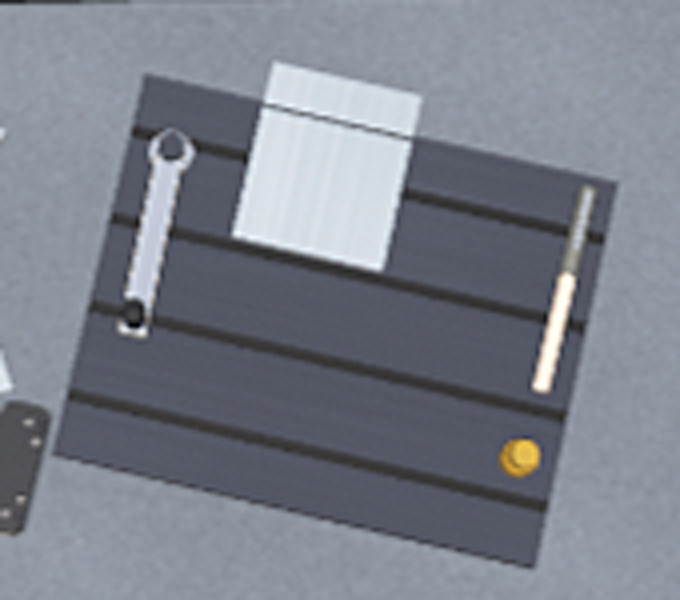

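```bash
sed -i 's/im.min(2)>140/im.min(2)>175/' m.py; python3 - <<'E'
from m import *
d=grab('top'); o=np.array([280,160])
px=lambda a: np.array(a)/4.+o-.375
q=blank(d,tuple(map(float,proj(d,np.r_[(M@[80,30]+C)/1000,.051])[0]))); print('blank',q); print(tobed(cv2.boxPoints(q)/1000).round(1), tobed(np.array([q[0]])/1000))
print('line',tobed(ray(d,px([[264,105],[413,137]]),.051)).round(1))
print('hand corners',tobed(ray(d,px([[275,62],[422,96],[383,271],[233,237]]),.051)).round(1))
print('bedfar',tobed(ray(d,px([[146,75],[617,182]]),.045)).round(1))
print('bednear',tobed(ray(d,px([[53,453],[535,567]]),.045)).round(1))
print('knob',tobed(ray(d,px([[133,313]]),.103)))
E
```

```text
blank ((676.8132934570312, -96.61024475097656), (100.17367553710938, 120.2090835571289), 75.47664642333984)
[[ 36.5 -21.1]
 [156.7 -21.1]
 [156.8  79.1]
 [ 36.5  79.1]] [[96.62823524 29.00749019]]
line [[126.5  78.3]
 [128.  -21.6]]
hand corners [[156.5  77.8]
 [156.4 -21.4]
 [ 36.4 -22. ]
 [ 35.8  78.1]]
bedfar [[ 129.9  158.9]
 [ 130.9 -158.6]]
bednear [[-128.6  159.2]
 [-128.2 -159.2]]
knob [[-36.25179415 127.61068734]]
```

The blank is square and the overhang is about 27 mm, so about 3 mm more is needed. I'll go back behind it.

Request:
{"name": "drive_tool", "arguments": {"steps": [[0.5,10,-26,0,0],[0.5,10,-26,0,0],[0.5,10,-26,0,0],[0.5,10,-26,0,0],[0.5,10,-26,0,0],[0.5,10,-26,0,0],[0.5,10,-26,0,0],[0.5,10,-26,0,0],[0.5,10,-27,0,0],[0.5,10,-28,0,0],[0.5,0,0,-20,0],[0.5,0,0,-20,0],[0.5,0,0,-20,0],[0.5,0,0,-15,0],[0.5,0,0,-10,0],[0.5,0,0,-5,0],[0.5,0,0,0,0],[0.5,0,0,0,0]]}}

```text
clock: 8.08
position: [0.5851, -0.0842, 0.0472]
ee_rot: [0.399, 3.115, -0.0]
force: [0.2, -0.5, 1.2]
width: 0.502
gripper_force: 0.0
```

Request:
{"name": "drive_tool", "arguments": {"steps": [[0.5,4.84,-1.25,0,0],[0.5,4.84,-1.25,0,0],[0.5,4.84,-1.25,0,0],[0.5,2.9,-0.75,0,0],[0.5,1.94,-0.5,0,0],[0.5,1.94,-0.5,0,0],[0.5,1.94,-0.5,0,0],[0.5,0,0,0,0],[0.5,0,0,0,0],[0.5,0,0,0,0]]}}

```text
clock: 8.92
position: [0.6077, -0.09, 0.0466]
ee_rot: [-0.399, -3.116, -0.0]
force: [-2.1, 0.2, 0.4]
width: 0.5
gripper_force: 0.6
```

Request:
{"name": "drive_tool", "arguments": {"steps": [[0.5,0.9,-0.2,0,0],[0.5,0,0,0,0],[0.5,0,0,0,0],[0.5,-10,2.5,0,0],[0.5,-20,5,0,0],[1,-30,8,10,0],[1,-20,10,30,0],[1,-20,20,30,0],[1,-10,30,20,0],[1,-10,35,10,0],[1,0,40,0,0],[1,0,40,0,0],[1,0,40,0,0],[1,0,40,0,0]]}}

```text
clock: 10.08
position: [0.4891, 0.1823, 0.1474]
ee_rot: [0.4, 3.114, 0.002]
force: [1.2, -1.0, 0.0]
width: 0.007
gripper_force: 0.0
```

```bash
python3 - <<'E'
from m import *
print(observe()['position'])
d=grab('top'); im=d['image']; c=im[160:310,280:450]; cv2.imwrite('pics/t4.png',cv2.resize(c,None,fx=4,fy=4,interpolation=cv2.INTER_CUBIC)[:,:,::-1])
q=blank(d,tuple(map(float,proj(d,np.r_[(M@[80,30]+C)/1000,.051])[0]))); print('blank',q); print(tobed(cv2.boxPoints(q)/1000).round(1), tobed(np.array([q[0]])/1000))
E
```

```text
[0.48905964 0.1823473  0.14744855]
blank ((679.91015625, -97.5231704711914), (100.39166259765625, 119.9459228515625), 75.47354125976562)
[[ 39.9 -21.3]
 [159.8 -21.3]
 [159.9  79.1]
 [ 39.9  79.1]] [[99.855034   28.89903583]]
```

View pics/t4.png

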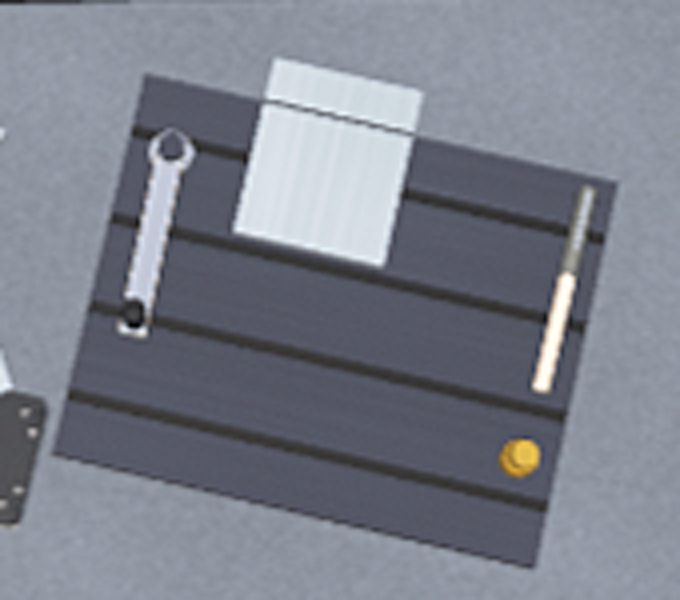

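The blank is now square with about 30 mm of overhang: centre x = 99.9, and the scored line is over the edge. Next I'll plan the knob arc with shut fingers, using a flat face that turns with the tangent.

```bash
python3 - <<'E'
from h import *
s=observe(); print(s['joints'].round(2))
P=np.array([80,130.])
def tool(a,g):
    K=P-115*np.array([np.cos(a),np.sin(a)]); T=np.array([np.sin(a),-np.cos(a)])
    return M@(K-T*(19+g))+C
print('pre',tool(.02,15).round(1))
A=np.linspace(.02,1.571,28); w=np.array([tool(.02,15)]+[tool(a,0) for a in A]); print(np.c_[np.diff(w,axis=0)[:].round(1)].tolist(), np.diff(A)[0], w[-1])
E
```

```text
[-0.68  0.36  0.26  1.93 -0.13  0.86  0.98]
pre [582.  65.]
[[-3.5, -14.6], [-2.4, -6.2], [-2.0, -6.4], [-1.7, -6.5], [-1.3, -6.6], [-0.9, -6.6], [-0.5, -6.7], [-0.2, -6.7], [0.2, -6.7], [0.6, -6.7], [1.0, -6.6], [1.4, -6.6], [1.7, -6.5], [2.1, -6.4], [2.5, -6.2], [2.8, -6.1], [3.2, -5.9], [3.5, -5.7], [3.8, -5.5], [4.1, -5.3], [4.4, -5.0], [4.7, -4.8], [5.0, -4.5], [5.2, -4.2], [5.5, -3.9], [5.7, -3.6], [5.9, -3.2], [6.0, -2.9]] 0.05744444444444444 [ 638.83441454 -101.26057447]
```

Request:
{"name": "drive_tool", "arguments": {"steps": [[1,6.2,-7.8,0,-0.1047],[1,6.2,-7.8,0,-0.1047],[1,6.2,-7.8,0,-0.1047],[1,6.2,-7.8,0,-0.1047],[1,6.2,-7.8,0,-0.1047],[1,6.2,-7.8,0,-0.1047],[1,6.2,-7.8,0,-0.1047],[1,6.2,-7.8,0,-0.1047],[1,6.2,-7.8,0,-0.1047],[1,6.2,-7.8,0,-0.1047],[1,6.2,-7.8,0,-0.1047],[1,6.2,-7.8,0,-0.1047],[1,6.2,-7.8,0,-0.1047],[1,6.2,-7.8,0,-0.1047],[1,6.2,-7.8,0,-0.1047],[1,0,0,0,0],[1,0,0,0,0]]}}

```text
clock: 11.55
position: [0.582, 0.0628, 0.1467]
ee_rot: [2.483, 1.924, -0.0]
force: [-0.4, -0.0, 0.7]
width: 0.006
gripper_force: 0.0
```

Request:
{"name": "drive_tool", "arguments": {"steps": [[1,0,2,-17,0],[1,0,0,-17,0],[1,0,0,-17,0],[1,0,0,-12,0],[1,0,0,-5,0],[1,0,0,0,0],[1,-1.7,-7.3,0,0],[1,-1.8,-7.3,0,0],[1,-2.4,-6.2,0,0.0574],[1,-2.0,-6.4,0,0.0574],[1,-1.7,-6.5,0,0.0574],[1,-1.3,-6.6,0,0.0574],[1,-0.9,-6.6,0,0.0574],[1,-0.5,-6.7,0,0.0574],[1,-0.2,-6.7,0,0.0574],[1,0.2,-6.7,0,0.0574]]}}

```text
clock: 12.88
position: [0.57, -0.0029, 0.0799]
ee_rot: [1.979, 2.438, 0.002]
force: [0.8, 1.3, 0.5]
width: 0.002
gripper_force: 0.5
```

```bash
python3 - <<'E'
from h import *
d=grab('side'); c=d['image'][180:380,220:460]; cv2.imwrite('pics/s5.png',cv2.resize(c,None,fx=3,fy=3)[:,:,::-1])
s=observe(); print(s['position'],s['force'],tobed(s['position']))
E
```

```text
[ 0.57001844 -0.00484167  0.08003064] [-0.41269913 -1.47844933 -0.50517205] [[-29.74196525  91.11372713]]
```

View pics/s5.png

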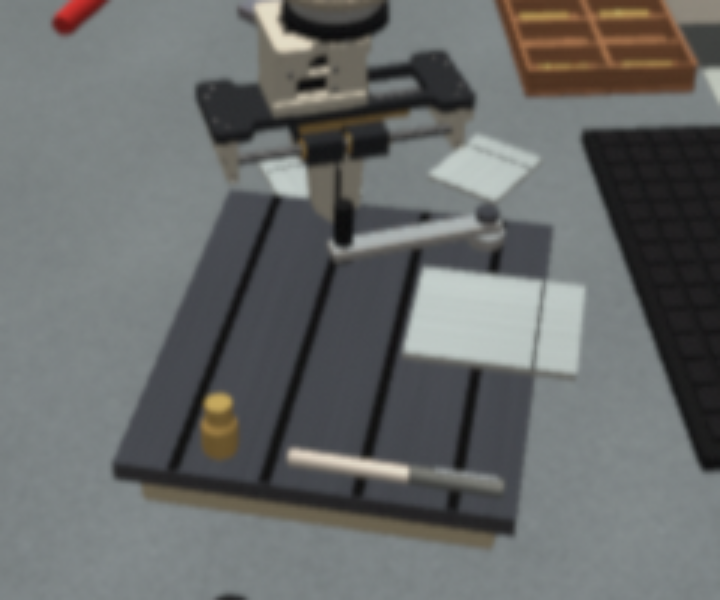

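The arm has swung with the knob, now at (343,222) in the crop, and the blank is undisturbed. I'll continue along the arc.

Request:
{"name": "drive_tool", "arguments": {"steps": [[1,0.6,-6.7,0,0.0574],[1,1.0,-6.6,0,0.0574],[1,1.4,-6.6,0,0.0574],[1,1.7,-6.5,0,0.0574],[1,2.1,-6.4,0,0.0574],[1,2.5,-6.2,0,0.0574],[1,2.8,-6.1,0,0.0574],[1,3.2,-5.9,0,0.0574],[1,3.5,-5.7,0,0.0574],[1,3.8,-5.5,0,0.0574],[1,4.1,-5.3,0,0.0574],[1,4.4,-5.0,0,0.0574],[1,4.7,-4.8,0,0.0574],[1,5.0,-4.5,0,0.0574],[1,5.2,-4.2,0,0.0574],[1,5.5,-3.9,0,0.0574],[1,0,0,0,0]]}}

```text
clock: 14.35
position: [0.6218, -0.0936, 0.0796]
ee_rot: [0.697, 3.061, -0.001]
force: [-0.5, 0.2, 0.1]
width: 0.008
gripper_force: 0.0
```

Request:
{"name": "drive_tool", "arguments": {"steps": [[1,5.7,-3.6,0,0.0574],[1,5.5,-2.5,0,0.0574],[1,4,-1.5,0,0.0574],[1,1.5,-0.4,0,0],[1,0,0,0,0]]}}

```text
clock: 14.77
position: [0.6377, -0.1001, 0.0791]
ee_rot: [0.438, 3.11, -0.0]
force: [0.1, 0.2, -0.1]
width: 0.005
gripper_force: 0.0
```

Request:
{"name": "drive_tool", "arguments": {"steps": [[1,1,-0.25,0,0],[1,1,-0.25,0,0],[1,0,0,0,0]]}}

```text
clock: 15.02
position: [0.6396, -0.1, 0.0788]
ee_rot: [-0.433, -3.112, 0.0]
force: [-0.7, 0.1, -0.3]
width: 0.006
gripper_force: 0.2
```

Request:
{"name": "drive_tool", "arguments": {"steps": [[1,1,-0.25,0,0],[1,1,-0.25,0,0],[1,0,0,0,0]]}}

```text
clock: 15.27
position: [0.6415, -0.1005, 0.0786]
ee_rot: [-0.432, -3.111, -0.0]
force: [-1.4, 0.3, 2.1]
width: 0.004
gripper_force: 0.8
```

Request:
{"name": "drive_tool", "arguments": {"steps": [[1,1,-0.25,0,0],[1,1,-0.25,0,0],[1,0,0,0,0]]}}

```text
clock: 15.52
position: [0.6418, -0.1006, 0.0785]
ee_rot: [-0.431, -3.108, -0.001]
force: [-8.8, 2.3, 6.3]
width: 0.007
gripper_force: 4.5
```

The force has risen to 9 N with no further motion, so the clamp is at its stop. I'll back off, come clear and check.

Request:
{"name": "drive_tool", "arguments": {"steps": [[1,-5,1.3,0,0],[1,-15,4,0,0],[1,-25,6,10,0],[1,-25,10,30,0],[1,-20,20,30,0],[1,-20,30,10,0],[1,-10,35,0,0],[1,0,40,0,0],[1,0,40,0,0],[1,0,40,0,0],[1,0,40,0,0],[1,0,20,0,0],[1,0,0,0,0],[1,0,0,0,0]]}}

```text
clock: 16.68
position: [0.5237, 0.1866, 0.1587]
ee_rot: [0.427, 3.112, 0.001]
force: [-0.0, -1.0, -0.5]
width: 0.004
gripper_force: 0.0
```

```bash
python3 - <<'E'
from m import *
s=observe(); print(s['position'],s['force'])
d=grab('top'); im=d['image']; c=im[160:310,280:450]; cv2.imwrite('pics/t6.png',cv2.resize(c,None,fx=4,fy=4,interpolation=cv2.INTER_CUBIC)[:,:,::-1])
print('pred stop knob px', (proj(d,np.r_[(M@[80,15]+C)/1000,.103])-[280,160])*4)
g=(im.min(2)>175); k=quad(g,None) if 0 else None
E
```

```text
[0.52372397 0.18664109 0.15873418] [-0.03128673 -1.02448828 -0.54793933]
pred stop knob px [[347.12592041 175.76399522]]
```

View pics/t6.png

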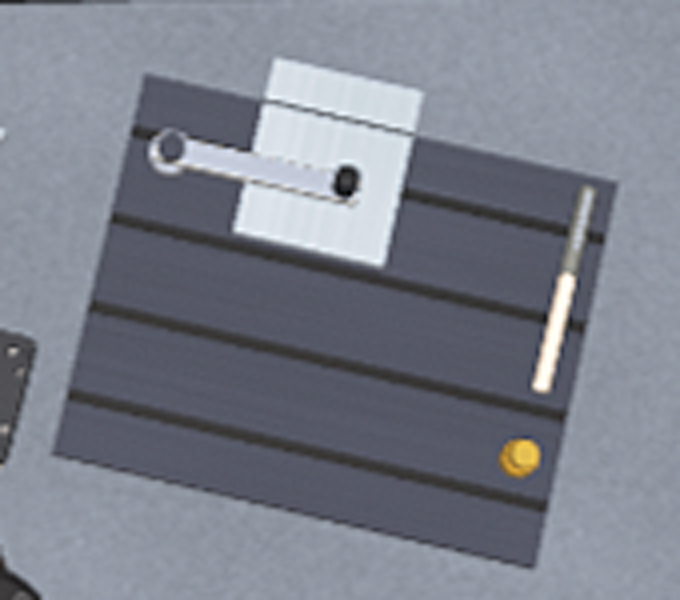

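The knob is at (348,178) against a predicted stop of (347,176). The blank's corners are unchanged at (275,58), (423,92), (385,266) and (233,233), and the collet and pen are untouched. I'm handing the job in.

```bash
python3 -c "
from cell import arm
print(arm.sign_off())"
```

```text
the job is handed in; nothing more can be done
None
```

The job is handed in: the blank sits square with about 30 mm over the far edge, the hold-down arm is at its stop with the knob over the blank, and the robot is clear (about 17 s of the 58 s used).

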